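# Hang the leaning pipette on the bench carousel

## Task

Turn the pipette carousel until one of its two empty forks stands right over the blue mark on the white foot; then hang the red-collared pipette, which leans in the cradle, upright in that fork, its collar seated on the prongs behind the raised tips, and let go with the fork still over the mark. Do not let any pipette fall: the two others must stay seated on the carousel. Leave the other things on the bench where they are.

Things in the scene. Friction and masses are not known exactly. Their poses are not given: they have to be found in the camera images.
- pipette: Pipette to hang: red collar, 197 mm, 90 g, round. Origin: on its axis at the collar's underside; z runs from tip to plunger. Along z, mm: tip -115 to -65 (dia. 7 to 15), white shaft -65 to 0 (dia. 20), red collar 0 to 6 (dia. 44), grey head 6 to 66 (dia. 28, grip here), plunger 66 to 82 (dia. 14). It starts in the cradle leaning 35 deg from vertical, plunger end up, towards the robot.
- cradle: Fixed cradle: grey base 160 x 85 x 10 mm with a white V trough, open on its upper side, under the pipette's shaft; the collar rests on the trough's upper end, the head stands free above. Origin: centre of the underside; the pipette's origin is 115 mm above it, plunger end leaning to -x. Draw the pipette out along its own axis. Cradle and carousel may swap sides of the table.
- foot: Fixed foot of the carousel: white round plate, diameter 250 mm, 14 mm thick, with the carousel's thin post on its centre. Origin: centre of its underside; the carousel turns about its z axis. The blue mark lies on its -x side.
- mark (a point): Centre of the blue stripe (60 x 16 mm, radial) painted on the foot's top, 95 mm from the carousel's axis on the side that faces roughly towards the robot; height 15.5 mm.
- rotor (a joint): Turn of the carousel's head (rotor) about its upright axis since the start, rad: 0 at the start wherever the forks stand, growing counter-clockwise seen from above. An empty fork starts 0.6 to 1.57 rad away from the blue mark on one side, the other beyond it on the other side. Stops at -3.2 and 3.2; turns with a stiff friction of 0.15 N m and stays where it is left.
- grip (a point): On the carousel's axis, 258 mm high, in the blue upright grip bar on top of the rotor: 60 mm long, 14 mm thick, from 233 to 275 mm high; pinch it across its thickness and turn. The axes turn with the rotor: x across the bar's thickness (from fork_a towards fork_b), y along its length. The hub below is 44 mm in diameter.
- fork_a (a point): Seat of one empty fork, where a hung pipette's origin lies: midway between the prongs, level with their tops, 95 mm from the axis, 165 mm high. Four like forks stand 90 deg apart, fork_a on the rotor's -x side. Each: two level black prongs 8 wide, 10 deep, 26 mm apart, open outwards; the prong tips, 121 to 127 mm from the axis, rise 6 mm, as does a stop block inside 69 mm.
- fork_b (a point): Seat of the other empty fork, opposite fork_a (rotor's +x side), the same shape. To hang a pipette in a fork, bring its shaft in upright between the prongs from outside, the collar above the raised tips, and lower it until the collar rests on the prongs.
- fork_c (a point): Seat of the fork that carries hung_c, on the rotor's -y side.
- fork_d (a point): Seat of the fork that carries hung_d, on the rotor's +y side.
- hung_c: a pipette like pipette but with a yellow collar and plunger, hanging loose in fork_c of the rotor; same origin and axes as pipette; must stay hung
- hung_d: a pipette like pipette but with a green collar and plunger, hanging loose in fork_d of the rotor; same origin and axes as pipette; must stay hung
- well_plate: Bystander: clear multi-well plate, 86 x 128 x 20 mm, loose; origin centre of underside, y along its length.
- tube_rack: Bystander: blue tube rack, 75 x 115 mm, 57 mm high with caps, loose; origin centre of underside, y along its length.
- spray_bottle: Bystander: red spray bottle with black trigger head, diameter 76 mm, 223 mm high, loose; origin centre of underside.
- flask: Bystander: clear culture flask lying flat, 75 x 110 x 30 mm plus a neck and orange cap to +y, loose; origin centre of underside.
- timer: Bystander: white bench timer, 60 x 80 x 22 mm, loose; origin centre of underside.
Not all that is in view belongs to the job. What is shaped like the pipette but orange is not meant.

How it is judged:
By the outcome, as a careful person would: the job done as asked, in the order asked, and still so for the second after the job is handed in, with the robot touching nothing.
It also fails if it takes over 61 s, if anything falls off the work surface, if the arm or the gripper's body presses on something with over 40 N, if the wrist force passes 120 N, or if a joint passes its speed limit or range.

## Robot

A 6-joint arm with a two-finger parallel gripper is mounted at the origin on the work surface. World frame = base frame: x ahead of the robot, y to its left, z up, the work surface at z = 0. Lengths are in m, angles in rad, forces in N, time in s.
With the tool pointing down it reaches from about 0.25 to 0.775 m from the base axis. Payload 4 kg.
Tool frame: the origin (TCP) lies midway between the tips of the shut fingers; the grasp point (between the pads) lies 19 mm behind it; z points along the fingers, y is the line along which they close (so a half turn about z gives the same grasp; the last joint's range is limited). The gripper opens to 85 mm and grips with 20 to 120 N. Pads are 22 mm wide; open, the fingers measure 114 mm over their backs; the gripper's body (76 mm by 85 mm) begins 54 mm behind the grasp point. The pads swing forward as they close: fully open they stand 13 mm farther back than shut.
Start: joints at [-1.245, 0.087, 1.371, -0, 1.684, -0.103], TCP at [0.229, -0.5, 0.197] pointing down, gripper open.
Joint ranges: [-3.1, 3.1], [-0.76, 2.03], [0.27, 2.55], [-1.08, 4.22], [0.17, 2.65], [-2.57, 2.57]. Speed limits (rad/s): [2.79, 2.79, 3.14, 3.14, 3.14, 3.14].

## Interface

Orientations are given as a 3x3 rotation matrix whose columns are the frame's x, y, z axes.
In Python, from cell import manip gives the robot as it stands.
- The arm moves only by the tool apply_moves, never from a script. Its argument "plan" is a list of rows, each an object with "dp": the shift along the tool's x, y, z in m, a list of three; "roll": the turn about the tool's z in degrees; "gripper": the opening, from 0 (shut) to 1 (fully open). In form: [{"dp": [x, y, z], "roll": roll, "gripper": gripper}, ...]. A call has 1 to 10 rows; each row shifts and turns the commanded pose from where the row before left it, along the tool's axes as they then stand; what a row does not reach is not made up. A row lasts 1/12 s, in which the tool goes at most 41.7 mm and 7.16 degrees, less where a joint would pass 70% of its speed; a pose out of reach is approached as far as the arm can. A call with a gripper value outside its range is refused whole. The fingers move at their own pace and stop on an object; "newtons" is the grip in N (left out, the last holds). Time passes only in rows, so rows that do not move let the fingers close. It gives the time, the measured TCP pose, the force, the opening and the grip force at its end, in the units of the state.
- manip.state(): the state, without advancing time (a new reading comes with each control period).
- manip.read_camera(name): name is "scene" or "top"; returns a dict with "image" (420x560x3 uint8, red, green, blue), "K" (3x3 intrinsics, pixels), "rvec" (rotation vector, rad) and "tvec" (3), from world to camera coordinates, as OpenCV has them. Camera axes: x right, y down, z forward; pixel columns grow to the right and rows downward; lengths in m; the calibration is good to about 2 mm. A picture is of the moment at which its call begins. There is no depth.
- manip.sign_off(): hands the job in; it is judged then, once.
Trained networks look in a picture, given as the dict that the camera call returned (one of the last four; its "shot" number tells which), for a name from the list of things; names that differ only in an ending like _2 or _b are one class to them, and where a whole thing is asked for, a point or a joint stands for the part that bears it (a point fixed in the world has none). Each returns a list of dicts, best first, with "score" (0 to 1); they miss things now and then, are a little off and sometimes report something else, mostly with a low value. They report only what shows in the picture. A call takes as long as a camera call. They do not tell look-alikes from the thing itself.
- manip.masks_of(target, picture): "mask" (420x560 bool, what is visible of it).
- manip.landmark_of(target, picture): "point" ([x, y, z] in m, in world coordinates, good to about 4 mm: a listed point, or the origin of a listed thing).
The state is a dict: "t": time; "joint_positions": joint angles; "qd": joint speeds; "effort": joint torques, N m; "position": TCP position; "tool_rot": TCP orientation; "force": force on the tool from outside, world axes, zero at the start; "ft_torque": the same for the moment, N m; "opening": opening from 0.0 (shut) to 1.0 (fully open); "grasp_force": force on a finger pad.
Only numpy, scipy, OpenCV 4.12 (cv2) and the standard library are available. Lean on these libraries where they do the work, as an engineer would, in place of code of your own. Each camera call takes 0.05 s, during which the arm holds its last target. There are 200 camera calls.

## Working session

There is one attempt and no reset: what is moved stays moved. The work goes in short steps, Python scripts to look and compute and a tool call to move; the robot and the scene stay as the last step left them, time stands still between calls to the robot, and variables do not carry over. Pictures are saved under pics/ and viewed, at most 10 in all, crops included, and the job is handed in when it is done.

Besides the shell and the picture viewer there is one more tool, called after ">>>" by a JSON object that holds its "method" and its "body". apply_moves: Moves the arm, as the interface text tells. Its arguments: {"type":"object","properties":{"plan":{"type":"array"},"newtons":{"type":"number"}},"required":["plan"]}

```bash
mkdir -p pics; ls
python3 - <<'E'
from cell import manip
import cv2,numpy as np
s=manip.state();print(s['t'],s['position'],s['tool_rot'],s['opening'])
for c in ['scene','top']:
    p=manip.read_camera(c); cv2.imwrite(f'pics/{c}0.png',p['image'][:,:,::-1])
    print(c,p['K'].tolist() if hasattr(p['K'],'tolist') else p['K'],p['rvec'],p['tvec'])
    for n in ['pipette','cradle','foot','mark','grip','fork_a','fork_c','hung_c','hung_d','well_plate','tube_rack','spray_bottle','flask','timer']:
        for r in manip.landmark_of(n,p)[:4]: print(c,n,np.round(r['point'],3),round(r['score'],2))
E
```

```text
pics
0.0 [ 0.2284784  -0.49964542  0.19548488] [[ 9.09459206e-01  4.15792488e-01 -7.48825141e-04]
 [ 4.15793095e-01 -9.09456566e-01  2.20367115e-03]
 [ 2.35245968e-04 -2.31550534e-03 -9.99997292e-01]] 0.9981985953730125
scene [[543.3735229015887, 0.0, 285.7762061549623], [0.0, 543.3735229015887, 212.2992100592994], [0.0, 0.0, 1.0]] [ 1.52805421  1.8821963  -0.89661567] [ 0.12878505 -0.22046772  2.06719289]
scene pipette [0.391 0.503 0.023] 0.97
scene pipette [0.642 0.23  0.115] 0.73
scene cradle [ 0.642  0.228 -0.   ] 0.58
scene foot [ 0.62  -0.254 -0.   ] 0.64
scene foot [ 0.621 -0.352  0.164] 0.34
scene mark [ 0.532 -0.284  0.007] 0.64
scene grip [ 0.618 -0.257  0.254] 0.77
scene grip [0.641 0.226 0.002] 0.63
scene fork_a [ 0.624 -0.348  0.164] 0.9
scene fork_a [ 0.617 -0.164  0.164] 0.9
scene fork_a [ 0.718 -0.253  0.166] 0.86
scene fork_a [ 0.524 -0.259  0.165] 0.83
scene fork_c [ 0.624 -0.348  0.164] 0.9
scene fork_c [ 0.617 -0.164  0.164] 0.9
scene fork_c [ 0.718 -0.253  0.166] 0.86
scene fork_c [ 0.524 -0.259  0.165] 0.83
scene hung_c [ 0.524 -0.257  0.169] 0.66
scene hung_d [
[... 1136 characters left out ...]
0.526 -0.256  0.164] 0.59
top fork_c [ 0.617 -0.159  0.172] 0.98
top fork_c [ 0.622 -0.352  0.162] 0.85
top fork_c [ 0.714 -0.251  0.165] 0.75
top fork_c [ 0.526 -0.256  0.164] 0.59
top hung_c [ 0.71  -0.255  0.168] 0.64
top hung_c [ 0.522 -0.258  0.164] 0.41
top hung_d [ 0.71  -0.255  0.168] 0.64
top hung_d [ 0.522 -0.258  0.164] 0.41
top well_plate [ 0.429  0.006 -0.001] 0.63
top well_plate [ 0.527 -0.261  0.166] 0.43
top tube_rack [ 0.611 -0.003  0.001] 0.61
top spray_bottle [ 0.782 -0.004 -0.   ] 0.65
top spray_bottle [ 0.522 -0.257  0.163] 0.19
top flask [0.58  0.544 0.002] 0.98
top timer [ 0.512 -0.498 -0.   ] 0.81
top timer [0.638 0.229 0.122] 0.56
top timer [ 0.608 -0.001  0.003] 0.2
```

View pics/scene0.png

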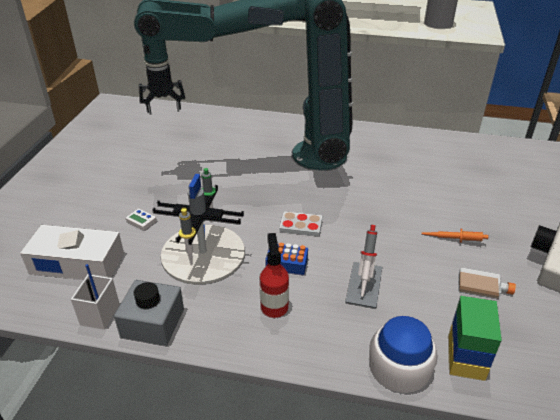

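View pics/top0.png

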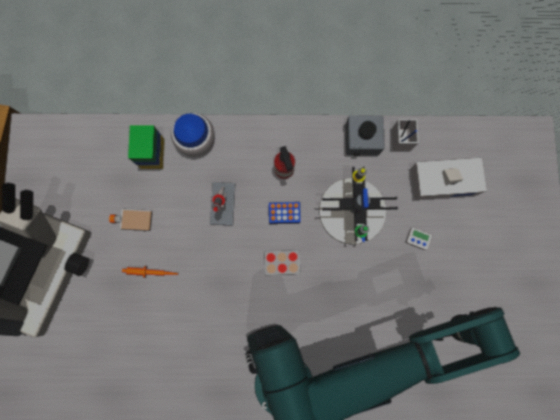

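Candidates for the pipette: the one in the cradle (scene ≈(368,258), top ≈(218,203)) has a red collar and leans. The thing lying at scene (455,237) and top (150,271) is all orange, so it is the look-alike. I'll confirm with one enlarged crop and measure the angles.

Run:
```python
from cell import manip
import cv2,numpy as np
t=manip.read_camera('top'); s=manip.read_camera('scene')
def crop(p,u,v,h): return cv2.resize(p['image'][v-h:v+h,u-h:u+h,::-1],(390,290 if 0 else 390),interpolation=cv2.INTER_CUBIC)
im=np.hstack([crop(t,219,203,30),crop(s,368,262,48)]); cv2.imwrite('pics/c1.png',im)
cv2.imwrite('pics/c2.png',np.hstack([crop(t,357,206,50),crop(s,203,225,60)]))
def ray(p,uv,z):
    R=cv2.Rodrigues(np.array(p['rvec'],float))[0]; d=R.T@np.linalg.inv(p['K'])@np.array([uv[0],uv[1],1.]); c=-R.T@np.array(p['tvec'],float)
    return (c+d*(z-c[2])/d[2])
# blue pixels: mark & bar ; cradle base mask
for nm,p in(('top',t),('scene',s)):
    im=p['image'].astype(int)
    for m in manip.masks_of('cradle',p)[:1]:
        r=cv2.minAreaRect(np.float32([ray(p,(u,v),.01)[:2] for v,u in np.argwhere(m['mask'])])*1000); print(nm,'cradle',r)
    for m in manip.masks_of('pipette',p)[:3]:
        vu=np.argwhere(m['mask']); print(nm,'pip',m['score'],vu.mean(0),len(vu))
    b=(im[...,2]>im[...,0]+45)&(im[...,2]>im[...,1]+30)
    n,l,st,ce=cv2.connectedComponentsWithStats(b.astype(np.uint8))
    for i in range(1,n):
        if st[i,4]>6: 
            w=np.float32([ray(p,(u,v),.0155)[:2] for v,u in np.argwhere(l==i)])*1000
            print(nm,'blue',ce[i],st[i,4],np.round(ray(p,ce[i],.0155),3),np.round(ray(p,ce[i],.258),3),'ang',cv2.minAreaRect(w)[1:])
```

```text
top cradle ((643.9750366210938, 228.94552612304688), (93.33628845214844, 165.60694885253906), 85.49044036865234)
top pip 0.76 [271.4        146.92698413] 315
top blue [189.39356436 128.77227723] 808 [0.933 0.359 0.016] [0.848 0.309 0.258] ang ((127.4462890625, 117.88770294189453), 1.6039546728134155)
top blue [365.24271845 197.88349515] 103 [ 0.667 -0.305  0.016] [ 0.621 -0.258  0.258] ang ((18.6790714263916, 72.40325927734375), 88.45602416992188)
top blue [284.86759582 214.86759582] 287 [ 0.602 -0.005  0.016] [ 0.566 -0.002  0.258] ang ((75.051025390625, 114.80552673339844), 0.33193835616111755)
top blue [275.         202.71428571] 7 [0.648 0.032 0.016] [0.605 0.03  0.258] ang ((7.550197601318359, 7.434596061706543), 0.19247779250144958)
top blue [281.28571429 202.42857143] 7 [0.649 0.008 0.016] [0.606 0.01  0.258] ang ((3.7756340503692627, 11.158005714416504), 0.14858901500701904)
top blue [286.75  202.625] 8 [ 0.648 -0.012  0.016] [ 0.605 -0.008  0.258] ang ((10.582554817199707, 7.9605183601379395), 44.63591003417969)
top blue [363.09090909 239.36363636] 11 [ 0.511 -0.293  0.016] 
[... 2247 characters left out ...]
.773 -0.677  0.016] [ 0.985 -0.48   0.258] ang ((43.952796936035156, 109.88273620605469), 4.18707799911499)
scene blue [ 91.48       280.69333333] 75 [ 0.804 -0.521  0.016] [ 1.009 -0.358  0.258] ang ((146.2198944091797, 5.993196487426758), 39.11978530883789)
scene blue [405.69609262 340.36999518] 2073 [0.831 0.349 0.016] [1.03  0.321 0.258] ang ((129.05599975585938, 154.5197296142578), 89.9254150390625)
scene blue [454.57894737 329.21052632] 38 [0.769 0.471 0.016] [0.982 0.417 0.258] ang ((7.538377285003662, 53.39402389526367), 88.20045471191406)
scene blue [473.01930502 356.38223938] 518 [0.846 0.512 0.016] [1.042 0.449 0.258] ang ((97.02835845947266, 63.143672943115234), 73.6716079711914)
```

View pics/c1.png

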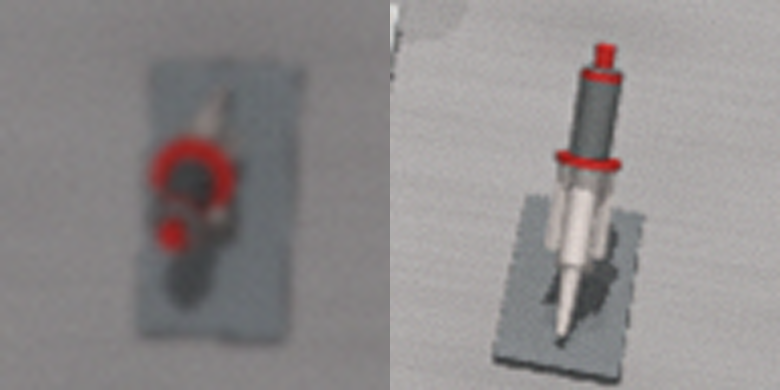

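View pics/c2.png

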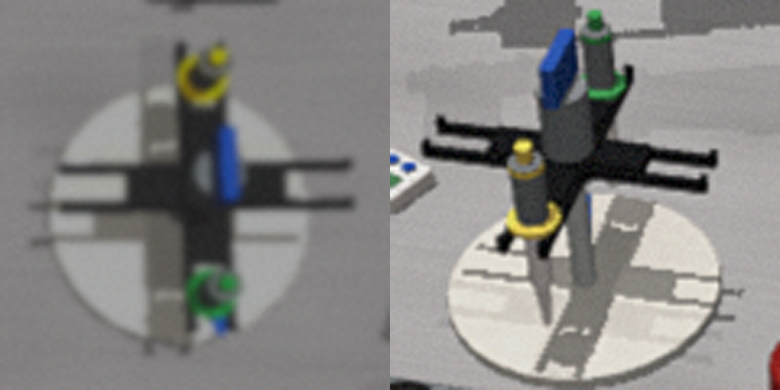

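Confirmed: the crop shows the red collar and plunger on the pipette leaning in the grey cradle. On the carousel the green pipette is at about 182°, yellow at 2°, and the empty forks at 92° and 272°. The mark is at about 198°, peeking out under the green one. I'll turn the rotor +106° by its bar, so the 92° fork comes over the mark.

>>> {"method": "apply_moves", "body": {"plan": [{"dp":[0.034,-0.0042,-0.012],"roll":0,"gripper":1},{"dp":[0.034,-0.0042,-0.012],"roll":0,"gripper":1},{"dp":[0.034,-0.0042,-0.012],"roll":0,"gripper":1},{"dp":[0.034,-0.0042,-0.012],"roll":0,"gripper":1},{"dp":[0.034,-0.0042,-0.012],"roll":0,"gripper":1},{"dp":[0.034,-0.0042,-0.012],"roll":0,"gripper":1},{"dp":[0.034,-0.0042,-0.012],"roll":0,"gripper":1},{"dp":[0.034,-0.0042,-0.012],"roll":0,"gripper":1},{"dp":[0.034,-0.0042,-0.008],"roll":0,"gripper":1},{"dp":[0.034,-0.0042,0],"roll":0,"gripper":1}]}}

```text
t: 2.63
position: [0.5223, -0.3199, 0.3036]
tool_rot: [[0.909, 0.416, 0.004], [0.416, -0.909, -0.003], [0.002, 0.004, -1.0]]
force: [-0.4, 0.1, -0.2]
opening: 0.995
grasp_force: 0.0
```

>>> {"method": "apply_moves", "body": {"plan": [{"dp":[0.034,-0.0042,0],"roll":0,"gripper":1},{"dp":[0.034,-0.0042,0],"roll":0,"gripper":1},{"dp":[0.034,-0.0042,0],"roll":0,"gripper":1},{"dp":[0.017,-0.0026,0],"roll":0,"gripper":1},{"dp":[0,0,0],"roll":5.7,"gripper":1},{"dp":[0,0,0],"roll":5.7,"gripper":1},{"dp":[0,0,0],"roll":5.7,"gripper":1},{"dp":[0,0,0],"roll":5.7,"gripper":1},{"dp":[0,0,0],"roll":0,"gripper":1}]}}

```text
t: 3.38
position: [0.6225, -0.2573, 0.3005]
tool_rot: [[1.0, 0.03, -0.0], [0.03, -1.0, 0.0], [-0.0, -0.0, -1.0]]
force: [-0.2, -0.1, -0.3]
opening: 0.998
grasp_force: 0.0
```

```bash
cat > h.py <<'E'
from cell import manip
import cv2,numpy as np
def ray(p,uv,z):
    R=cv2.Rodrigues(np.array(p['rvec'],float))[0]; d=R.T@np.linalg.inv(p['K'])@np.array([uv[0],uv[1],1.]); c=-R.T@np.array(p['tvec'],float)
    return (c+d*(z-c[2])/d[2])
def st():
    s=manip.state(); T=np.array(s['tool_rot']); print('t',round(s['t'],2),'p',np.round(s['position'],4),'yaw',round(float(np.degrees(np.arctan2(T[1,0],T[0,0]))),2),'F',np.round(s['force'],1),'M',np.round(s['ft_torque'],2),'op',round(s['opening'],3),'gf',s['grasp_force'],'q6',np.round(s['joint_positions'][5],2)); return s,T
def to(target):
    s,T=st(); print('dp',np.round(T.T@(np.array(target)-s['position']),4))
E
python3 -c "
from h import *
to([0.622,-0.2565,0.239])"
```

```text
t 3.38 p [ 0.6225 -0.2573  0.3005] yaw 1.69 F [-0.2 -0.1 -0.3] M [ 0.03 -0.01  0.03] op 0.998 gf 0.0 q6 1.07
dp [-0.0005 -0.0008  0.0615]
```

>>> {"method": "apply_moves", "body": {"plan": [{"dp":[0,-0.0008,0.03],"roll":0,"gripper":1},{"dp":[0,0,0.03],"roll":0,"gripper":1},{"dp":[0,0,0],"roll":0,"gripper":0.1},{"dp":[0,0,0],"roll":0,"gripper":0},{"dp":[0,0,0],"roll":0,"gripper":0},{"dp":[0,0,0],"roll":0,"gripper":0},{"dp":[0,0,0],"roll":0,"gripper":0},{"dp":[0,0,0],"roll":0,"gripper":0},{"dp":[0,0,0],"roll":0,"gripper":0},{"dp":[0,0,0],"roll":0,"gripper":0}], "newtons": 60}}

```text
t: 4.22
position: [0.6226, -0.2567, 0.2416]
tool_rot: [[1.0, 0.031, 0.001], [0.031, -1.0, -0.001], [0.001, 0.001, -1.0]]
force: [-0.1, 0.3, -1.8]
opening: 0.0
grasp_force: 0.0
```

Run:
```python
from h import *
st()
s=manip.read_camera('scene');t=manip.read_camera('top')
def crop(p,u,v,h): return cv2.resize(p['image'][v-h:v+h,u-h:u+h,::-1],(390,390),interpolation=cv2.INTER_CUBIC)
cv2.imwrite('pics/c3.png',np.hstack([crop(t,360,200,45),crop(s,200,190,50)]))
```

```text
t 4.22 p [ 0.6226 -0.2567  0.2416] yaw 1.77 F [-0.1  0.3 -1.8] M [ 0.02 -0.01  0.05] op 0.0 gf 0.0 q6 1.06
```

View pics/c3.png

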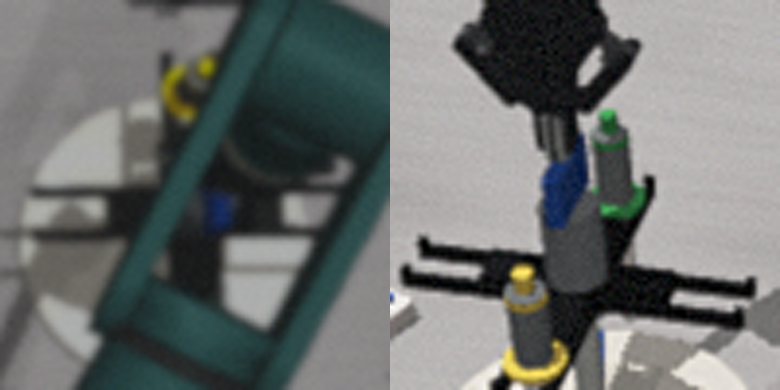

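Run:
```python
from h import *
p=manip.read_camera('scene')
pr=lambda P:np.round(cv2.projectPoints(np.float32([P]),np.array(p['rvec'],float),np.array(p['tvec'],float),p['K'],None)[0].ravel(),1)
s=manip.state()
g=lambda q:np.round((np.array(q)-[150,140])*3.9+[390,0],0)
print('tcp',pr(s['position']),g(pr(s['position'])))
c=np.array([.622,-.2565,0])
for dx in(-.03,.03):
  for dy in(-.007,.007):
    for z in(.233,.275): print(dx,dy,z,pr(c+[dx,dy,z]),g(pr(c+[dx,dy,z])))
m=[x for x in manip.landmark_of('grip',p)];print(m)
```

```text
tcp [195.  190.1] [566. 195.]
-0.03 -0.007 0.233 [196.5 185.7] [571. 178.]
-0.03 -0.007 0.275 [195.  173.2] [566. 129.]
-0.03 0.007 0.233 [201.3 186.3] [590. 181.]
-0.03 0.007 0.275 [199.9 173.8] [585. 132.]
0.03 -0.007 0.233 [189.2 198.5] [543. 228.]
0.03 -0.007 0.275 [187.5 185.8] [536. 179.]
0.03 0.007 0.233 [194.2 199.1] [562. 230.]
0.03 0.007 0.275 [192.6 186.5] [556. 181.]
[{'point': [0.62, -0.2574, 0.2519], 'score': 0.73}]
```

Run:
```python
from h import *
p=manip.read_camera('scene')
pr=lambda P:np.round(cv2.projectPoints(np.float32([P]),np.array(p['rvec'],float),np.array(p['tvec'],float),p['K'],None)[0].ravel(),1)
y=np.array([.4158,-.9095,0]);c=np.array([.2285,-.4996,.1955])
for k in(-.0425,0,.0425):
  for z in(0,.013): print(k,z,pr(c+k*y+[0,0,z]))
im=p['image'][140:210,160:230,::-1]
cv2.imwrite('pics/c4.png',cv2.resize(im,(590,590),interpolation=cv2.INTER_CUBIC))
```

```text
-0.0425 0 [179.1 123.2]
-0.0425 0.013 [178.6 119.8]
0 0 [166.5 124.5]
0 0.013 [166.  121.1]
0.0425 0 [153.7 125.8]
0.0425 0.013 [153.2 122.5]
```

View pics/c4.png

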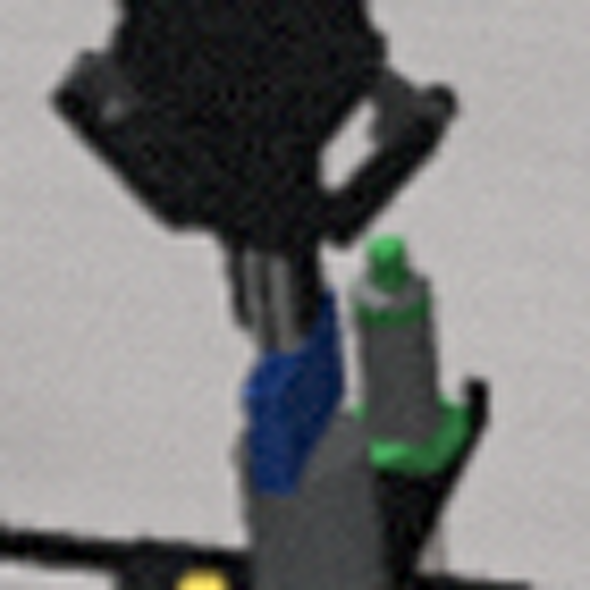

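The c4 crop shows the shut fingertips at about pixel (193,181), on top of the bar at z≈0.275, although the TCP reads 0.242. So the real tips sit about 33 mm above the reading. I'll raise, open, and check the offset with the network and picture before going lower.

>>> {"method": "apply_moves", "body": {"plan": [{"dp":[0,0,-0.03],"roll":0,"gripper":0},{"dp":[0,0,-0.03],"roll":0,"gripper":0},{"dp":[0,0,-0.02],"roll":0,"gripper":0}]}}

```text
t: 4.72
position: [0.6223, -0.2565, 0.323]
tool_rot: [[1.0, 0.031, 0.001], [0.031, -1.0, -0.001], [0.001, 0.001, -1.0]]
force: [0.2, 0.5, 0.1]
opening: 0.005
grasp_force: 0.0
```

Run:
```python
from h import *
s,T=st()
p=manip.read_camera('scene')
pr=lambda P:np.round(cv2.projectPoints(np.float32([P]),np.array(p['rvec'],float),np.array(p['tvec'],float),p['K'],None)[0].ravel(),1)
P=s['position']; im=p['image'][120:190,160:230,::-1]
im=cv2.resize(im,(590,590),interpolation=cv2.INTER_CUBIC)
for z in(0,.03): 
    q=pr(P+[0,0,z]); cv2.circle(im,tuple(int(v) for v in (q-[160,120])*8.43),4,(0,0,255) if z==0 else (0,255,0),-1)
cv2.imwrite('pics/c5.png',im); print(s['joint_positions'])
```

```text
t 4.72 p [ 0.6223 -0.2565  0.323 ] yaw 1.77 F [0.2 0.5 0.1] M [ 0.01 -0.05  0.02] op 0.005 gf 0.0 q6 1.06
[-4.75132375e-01  3.96775173e-01  7.46229969e-01 -9.41000025e-05
  1.99687757e+00  1.06470295e+00]
```

View pics/c5.png

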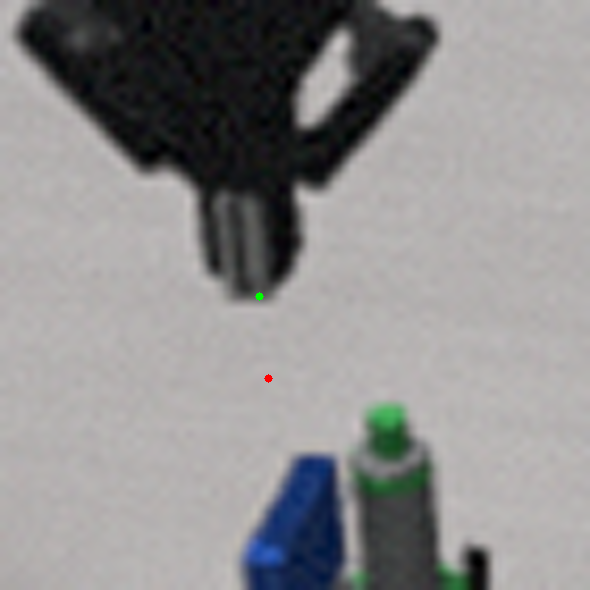

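The shut fingertips appear at (190,155), and the reported TCP projects 10 px lower. The true tip is therefore about 31 mm above the reading, and I'll account for that from here on.

>>> {"method": "apply_moves", "body": {"plan": [{"dp":[0,-0.001,0],"roll":0,"gripper":1},{"dp":[0,-0.001,0],"roll":0,"gripper":1},{"dp":[0,0,0],"roll":0,"gripper":1},{"dp":[0,0,0.02],"roll":0,"gripper":1},{"dp":[0,0,0.025],"roll":0,"gripper":1},{"dp":[0,0,0.025],"roll":0,"gripper":1},{"dp":[0,0,0.02],"roll":0,"gripper":1},{"dp":[0,0,0.02],"roll":0,"gripper":1}]}}

```text
t: 5.43
position: [0.6209, -0.2539, 0.2066]
tool_rot: [[1.0, 0.031, -0.005], [0.031, -1.0, 0.002], [-0.005, -0.002, -1.0]]
force: [0.5, -0.0, 0.1]
opening: 1.001
grasp_force: 0.0
```

>>> {"method": "apply_moves", "body": {"plan": [{"dp":[0,0,0],"roll":0,"gripper":0},{"dp":[0,0,0],"roll":0,"gripper":0},{"dp":[0,0,0],"roll":0,"gripper":0},{"dp":[0,0,0],"roll":0,"gripper":0},{"dp":[0,0,0],"roll":0,"gripper":0},{"dp":[0,0,0],"roll":0,"gripper":0},{"dp":[0,0,0],"roll":0,"gripper":0}], "newtons": 40}}

```text
t: 6.02
position: [0.6229, -0.2554, 0.2127]
tool_rot: [[1.0, 0.03, 0.003], [0.03, -1.0, -0.002], [0.003, 0.003, -1.0]]
force: [0.1, -1.6, 3.5]
opening: 0.152
grasp_force: 41.4
```

>>> {"method": "apply_moves", "body": {"plan": [{"dp":[0,0,0],"roll":-1,"gripper":0},{"dp":[0,0,0],"roll":-2,"gripper":0},{"dp":[0,0,0],"roll":-3,"gripper":0},{"dp":[0,0,0],"roll":-4,"gripper":0},{"dp":[0,0,0],"roll":-4,"gripper":0},{"dp":[0,0,0],"roll":-4,"gripper":0},{"dp":[0,0,0],"roll":-4,"gripper":0},{"dp":[0,0,0],"roll":-4,"gripper":0},{"dp":[0,0,0],"roll":-4,"gripper":0},{"dp":[0,0,0],"roll":-4,"gripper":0}]}}

```text
t: 6.85
position: [0.6225, -0.2542, 0.2127]
tool_rot: [[0.809, 0.588, 0.002], [0.588, -0.809, -0.0], [0.002, 0.001, -1.0]]
force: [-1.5, 0.2, 5.4]
opening: 0.158
grasp_force: 41.8
```

>>> {"method": "apply_moves", "body": {"plan": [{"dp":[0,0,0],"roll":-4,"gripper":0},{"dp":[0,0,0],"roll":-4,"gripper":0},{"dp":[0,0,0],"roll":-4,"gripper":0},{"dp":[0,0,0],"roll":-4,"gripper":0},{"dp":[0,0,0],"roll":-4,"gripper":0},{"dp":[0,0,0],"roll":-4,"gripper":0},{"dp":[0,0,0],"roll":-4,"gripper":0},{"dp":[0,0,0],"roll":-4,"gripper":0},{"dp":[0,0,0],"roll":-4,"gripper":0},{"dp":[0,0,0],"roll":-4,"gripper":0}]}}

```text
t: 7.68
position: [0.6212, -0.2533, 0.2127]
tool_rot: [[0.242, 0.97, -0.001], [0.97, -0.242, 0.002], [0.001, -0.001, -1.0]]
force: [-5.4, 2.7, 5.4]
opening: 0.158
grasp_force: 41.9
```

>>> {"method": "apply_moves", "body": {"plan": [{"dp":[0,0,0],"roll":-4,"gripper":0},{"dp":[0,0,0],"roll":-4,"gripper":0},{"dp":[0,0,0],"roll":-4,"gripper":0},{"dp":[0,0,0],"roll":-4,"gripper":0},{"dp":[0,0,0],"roll":-4,"gripper":0},{"dp":[0,0,0],"roll":-4,"gripper":0},{"dp":[0,0,0],"roll":-3,"gripper":0},{"dp":[0,0,0],"roll":-2.5,"gripper":0},{"dp":[0,0,0],"roll":-1.9,"gripper":0},{"dp":[0,0,0],"roll":-1,"gripper":0}]}}

```text
t: 8.52
position: [0.6199, -0.2532, 0.2127]
tool_rot: [[-0.314, 0.95, -0.004], [0.95, 0.314, 0.002], [0.003, -0.003, -1.0]]
force: [-9.8, 2.8, 6.6]
opening: 0.157
grasp_force: 42.0
```

Run:
```python
from h import *
st()
def ang(v): return round(float(np.degrees(np.arctan2(v[1],v[0]))%360),1)
for c in('scene','top'):
    p=manip.read_camera(c)
    for n in('fork_a','mark','foot','grip'):
        for r in manip.landmark_of(n,p)[:5]: print(c,n,np.round(r['point'],3),round(r['score'],2),ang(np.array(r['point'])[:2]-[.622,-.2565]))
```

```text
t 8.52 p [ 0.6199 -0.2532  0.2127] yaw 108.28 F [-9.8  2.8  6.6] M [ 0.57  1.05 -0.18] op 0.157 gf 42.02269971370697 q6 -0.79
scene fork_a [ 0.594 -0.166  0.17 ] 0.96 107.1
scene fork_a [ 0.528 -0.286  0.164] 0.87 197.6
scene fork_a [ 0.71  -0.225  0.167] 0.84 19.7
scene fork_a [ 0.608 -0.005  0.003] 0.73 93.2
scene fork_a [ 0.619 -0.259  0.002] 0.69 217.9
scene mark [ 0.647 -0.345  0.164] 0.7 285.7
scene foot [ 0.62  -0.256 -0.001] 0.89 172.6
scene grip [ 0.62  -0.254  0.254] 0.64 125.5
top fork_a [ 0.713 -0.227  0.162] 0.94 17.7
top fork_a [ 0.589 -0.164  0.163] 0.91 109.7
top fork_a [ 0.528 -0.283  0.171] 0.77 195.6
top mark [ 0.531 -0.287  0.014] 0.64 198.3
top mark [ 0.586 -0.17   0.165] 0.4 112.5
top mark [ 0.647 -0.345  0.163] 0.18 285.9
top foot [ 0.625 -0.257  0.005] 0.94 351.3
top grip [ 0.619 -0.255  0.256] 0.91 150.1
top grip [ 0.516 -0.496 -0.003] 0.66 246.1
```

>>> {"method": "apply_moves", "body": {"plan": [{"dp":[0,0,0],"roll":0,"gripper":0.4},{"dp":[0,0,0],"roll":0,"gripper":1},{"dp":[0,0,0],"roll":0,"gripper":1},{"dp":[0,0,0],"roll":0,"gripper":1},{"dp":[0,0,-0.025],"roll":0,"gripper":1},{"dp":[0,0,-0.03],"roll":0,"gripper":1},{"dp":[0,0,-0.03],"roll":5.45,"gripper":1},{"dp":[0,0,-0.015],"roll":5.45,"gripper":1},{"dp":[0,0,0],"roll":5.45,"gripper":1},{"dp":[0.03,-0.002,0],"roll":5.45,"gripper":1}]}}

```text
t: 9.85
position: [0.6198, -0.2294, 0.311]
tool_rot: [[0.074, 0.997, 0.002], [0.997, -0.074, -0.004], [-0.004, 0.002, -1.0]]
force: [-0.1, 0.2, -0.9]
opening: 1.001
grasp_force: 0.0
```

>>> {"method": "apply_moves", "body": {"plan": [{"dp":[0.039,-0.0025,0],"roll":0,"gripper":1},{"dp":[0.039,-0.0025,0],"roll":0,"gripper":1},{"dp":[0.039,-0.0025,0],"roll":0,"gripper":1},{"dp":[0.039,-0.0025,0],"roll":0,"gripper":1},{"dp":[0.039,-0.0025,0],"roll":0,"gripper":1},{"dp":[0.039,-0.0025,0],"roll":0,"gripper":1},{"dp":[0.039,-0.0025,0],"roll":0,"gripper":1},{"dp":[0.039,-0.0025,0],"roll":0,"gripper":1},{"dp":[0.039,-0.0025,0],"roll":0,"gripper":1},{"dp":[0.039,-0.0025,0],"roll":0,"gripper":1}]}}

```text
t: 10.68
position: [0.6188, 0.1682, 0.3105]
tool_rot: [[0.063, 0.998, 0.0], [0.998, -0.063, -0.0], [-0.0, 0.0, -1.0]]
force: [0.4, -0.2, 0.1]
opening: 0.999
grasp_force: 0.0
```

>>> {"method": "apply_moves", "body": {"plan": [{"dp":[0.039,-0.0025,0],"roll":0,"gripper":1},{"dp":[0.02,-0.001,0],"roll":0,"gripper":1},{"dp":[0,0,0],"roll":0,"gripper":1}]}}

```text
t: 10.93
position: [0.6185, 0.2306, 0.3094]
tool_rot: [[0.056, 0.998, -0.002], [0.998, -0.056, 0.002], [0.001, -0.002, -1.0]]
force: [0.8, -0.8, -1.2]
opening: 1.001
grasp_force: 0.0
```

Run:
```python
from h import *
s,T=st()
P=np.array([.642,.229,.115]); a=np.radians(-3.5); A=np.array([np.cos(a),np.sin(a),0]); U=-A*np.sin(np.radians(35))+np.array([0,0,np.cos(np.radians(35))])
to([.6185,.2305,.099])
p=manip.read_camera('scene')
pr=lambda P:cv2.projectPoints(np.float32([P]),np.array(p['rvec'],float),np.array(p['tvec'],float),p['K'],None)[0].ravel()
u0,v0=320,170;k=6.5
im=cv2.resize(p['image'][v0:v0+90,u0:u0+90,::-1],(585,585),interpolation=cv2.INTER_CUBIC)
for Q,c in[(P+U*h,(0,255,0)) for h in(0,66,82)] and [(P+U*h/1000,(0,255,0)) for h in(-115,0,6,66,82)]+[(s['position']+np.array([0,0,.031])+y*T[:,1]+[0,0,.013],(0,0,255)) for y in(-.0425,0,.0425)]:
    cv2.circle(im,tuple(int(v) for v in (pr(Q)-[u0,v0])*k),4,c,-1)
cv2.imwrite('pics/c6.png',im)
for r in manip.landmark_of('pipette',p)[:3]+manip.landmark_of('cradle',p)[:2]: print(np.round(r['point'],3),r['score'])
```

```text
t 10.93 p [0.6185 0.2306 0.3094] yaw 86.78 F [ 0.8 -0.8 -1.2] M [-0.03 -0.05 -0.01] op 1.001 gf 0.0 q6 0.33
t 10.93 p [0.6185 0.2306 0.3094] yaw 86.78 F [ 0.8 -0.8 -1.2] M [-0.03 -0.05 -0.01] op 1.001 gf 0.0 q6 0.33
dp [-0.0004  0.0004  0.2104]
[0.645 0.231 0.112] 0.87
[0.389 0.499 0.022] 0.79
[ 0.643  0.229 -0.001] 0.82
```

View pics/c6.png

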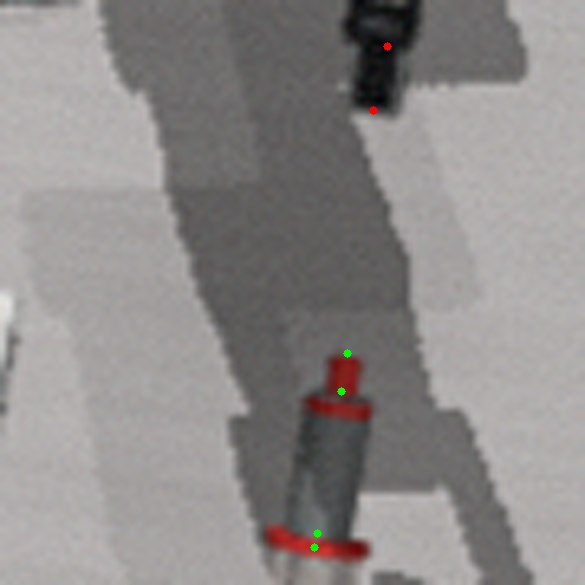

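The predicted fingertip (373,110) and the pipette's axis points (345,358 to 318,540) agree with the picture. I'll descend and close across the lean plane, so that the flat pads right the pipette as it leaves the trough.

>>> {"method": "apply_moves", "body": {"plan": [{"dp":[0,0.001,0.03],"roll":0,"gripper":1},{"dp":[0,0,0.035],"roll":0,"gripper":1},{"dp":[0,0,0.035],"roll":0,"gripper":1},{"dp":[0,0,0.035],"roll":0,"gripper":1},{"dp":[0,0,0.03],"roll":0,"gripper":1},{"dp":[0,0,0.025],"roll":0,"gripper":1},{"dp":[0,0,0.02],"roll":0,"gripper":1},{"dp":[0,0,0],"roll":0,"gripper":1}], "newtons": 20}}

```text
t: 11.75
position: [0.6172, 0.2221, 0.0944]
tool_rot: [[0.066, 0.998, -0.011], [0.998, -0.066, -0.003], [-0.004, -0.01, -1.0]]
force: [-1.3, -0.3, -0.8]
opening: 0.999
grasp_force: 0.0
```

>>> {"method": "apply_moves", "body": {"plan": [{"dp":[0,0,0],"roll":0,"gripper":0},{"dp":[0,0,0],"roll":0,"gripper":0},{"dp":[0,0,0],"roll":0,"gripper":0},{"dp":[0,0,0],"roll":0,"gripper":0},{"dp":[0,0,0],"roll":0,"gripper":0},{"dp":[0,0,0],"roll":0,"gripper":0}], "newtons": 20}}

```text
t: 12.25
position: [0.6227, 0.2255, 0.1055]
tool_rot: [[0.063, 0.998, 0.008], [0.998, -0.063, 0.001], [0.002, 0.008, -1.0]]
force: [-2.4, -0.9, 5.8]
opening: 0.511
grasp_force: 17.6
```

```bash
python3 -c "
from h import *
st()"
```

```text
t 12.25 p [0.6227 0.2255 0.1055] yaw 86.37 F [-2.4 -0.9  5.8] M [-0.17 -0.1   0.02] op 0.511 gf 17.55666146054864 q6 0.33
```

>>> {"method": "apply_moves", "body": {"plan": [{"dp":[0,0.001,-0.004],"roll":0,"gripper":0},{"dp":[0,0.002,-0.006],"roll":0,"gripper":0},{"dp":[0,0.003,-0.008],"roll":0,"gripper":0},{"dp":[0,0.003,-0.008],"roll":0,"gripper":0},{"dp":[0,0.003,-0.008],"roll":0,"gripper":0},{"dp":[0,0.003,-0.008],"roll":0,"gripper":0}], "newtons": 30}}

```text
t: 12.75
position: [0.6367, 0.2243, 0.1445]
tool_rot: [[0.064, 0.998, 0.004], [0.998, -0.064, 0.001], [0.001, 0.003, -1.0]]
force: [4.0, -0.1, -1.4]
opening: 0.373
grasp_force: 28.8
```

Run:
```python
from h import *
s,T=st()
p=manip.read_camera('scene')
u0,v0=315,190;k=5
cv2.imwrite('pics/c7.png',cv2.resize(p['image'][v0:v0+120,u0:u0+120,::-1],(590,590),interpolation=cv2.INTER_CUBIC))
```

```text
t 12.75 p [0.6367 0.2243 0.1445] yaw 86.35 F [ 4.  -0.1 -1.4] M [ 0.03 -1.11  0.01] op 0.373 gf 28.805866241455078 q6 0.32
```

View pics/c7.png

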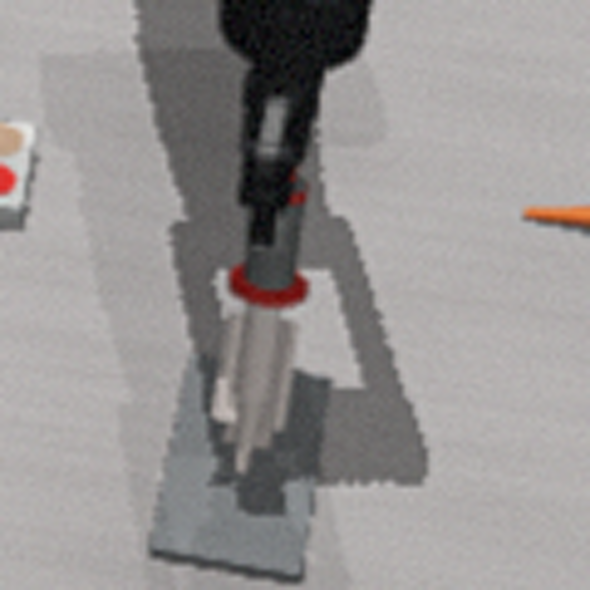

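>>> {"method": "apply_moves", "body": {"plan": [{"dp":[0,0.003,-0.01],"roll":0,"gripper":0},{"dp":[0,0.003,-0.01],"roll":0,"gripper":0},{"dp":[0,0.002,-0.012],"roll":0,"gripper":0},{"dp":[0,0,-0.014],"roll":0,"gripper":0},{"dp":[0,0,-0.014],"roll":0,"gripper":0},{"dp":[0,0,-0.014],"roll":0,"gripper":0},{"dp":[0,0,-0.014],"roll":0,"gripper":0},{"dp":[0,0,-0.014],"roll":0,"gripper":0},{"dp":[0,0,-0.014],"roll":0,"gripper":0},{"dp":[0,0,0],"roll":0,"gripper":0}], "newtons": 40}}

```text
t: 13.63
position: [0.6429, 0.2241, 0.2623]
tool_rot: [[0.063, 0.998, 0.002], [0.998, -0.063, 0.001], [0.001, 0.002, -1.0]]
force: [-1.0, 0.8, 0.5]
opening: 0.312
grasp_force: 39.3
```

```bash
cat >> h.py <<'E'
def pip(c='scene'):
    p=manip.read_camera(c); R=cv2.Rodrigues(np.array(p['rvec'],float))[0]
    for r in manip.landmark_of('pipette',p)[:4]: print(c,np.round(r['point'],4),round(r['score'],2))
    return p
def redaxis(p,box,z0):
    # red blob centroids (collar big, plunger small) inside box; u,v
    u0,u1,v0,v1=box; im=p['image'][v0:v1,u0:u1].astype(int)
    b=(im[...,0]>im[...,1]*1.8+20)&(im[...,0]>im[...,2]*1.8+20)
    n,l,st_,ce=cv2.connectedComponentsWithStats(b.astype(np.uint8))
    for i in range(1,n):
        if st_[i,4]>3: print('red',np.round(ce[i]+[u0,v0],1),st_[i])
E
python3 - <<'E'
from h import *
s,T=st()
p=pip(); pip('top')
pr=lambda P:np.round(cv2.projectPoints(np.float32([P]),np.array(p['rvec'],float),np.array(p['tvec'],float),p['K'],None)[0].ravel(),1)
redaxis(p,(330,420,130,300),0)
P=s['position'].copy(); print('expected tip-line', [ (h,pr(P+[0,.006,.031-.023+h])) for h in(-.115,0,.082)])
for m in manip.masks_of('pipette',p)[:3]:
    vu=np.argwhere(m['mask']); 
    if 330<vu[:,1].mean()<420:
        print(m['score'],len(vu)); 
        for v in range(vu[:,0].min(),vu[:,0].max()+1,6): w=vu[vu[:,0]==v][:,1]; print(v,w.min(),w.max(),end=' | ')
E
```

```text
t 13.63 p [0.6429 0.2241 0.2623] yaw 86.41 F [-1.   0.8  0.5] M [ 0.02  0.01 -0.02] op 0.312 gf 39.316080808639526 q6 0.31
scene [0.3923 0.5007 0.0248] 0.9
scene [0.6442 0.2304 0.255 ] 0.73
top [0.39   0.5018 0.0161] 0.59
top [0.6425 0.2243 0.2558] 0.46
red [380.  197.5] [49 67  3  2  4]
red [373.4 215. ] [36 79 16 10 68]
expected tip-line [(-0.115, array([370.3, 243.4], dtype=float32)), (0, array([375. , 209.5], dtype=float32)), (0.082, array([378.7, 183.1], dtype=float32))]
0.57 461
193 380 381 | 199 378 381 | 205 376 380 | 211 365 380 | 217 366 381 | 223 368 376 | 229 367 375 | 235 367 374 | 241 368 371 | 247 368 369 |
```

The pipette hangs upright in the pads (opening 0.31 ≈ its diameter; mask axis vertical within about 2°), with its origin about 7 mm below the TCP reading. I'll carry it to a staging point outside the fork.

>>> {"method": "apply_moves", "body": {"plan": [{"dp":[-0.0193,-0.005,0],"roll":0,"gripper":0},{"dp":[-0.031,-0.008,0],"roll":0,"gripper":0},{"dp":[-0.0386,-0.0099,0],"roll":0,"gripper":0},{"dp":[-0.0386,-0.0099,0],"roll":0,"gripper":0},{"dp":[-0.0386,-0.0099,0],"roll":0,"gripper":0},{"dp":[-0.0386,-0.0099,0],"roll":0,"gripper":0},{"dp":[-0.0386,-0.0099,0],"roll":0,"gripper":0},{"dp":[-0.0386,-0.0099,0],"roll":0,"gripper":0}]}}

```text
t: 14.55
position: [0.5514, -0.0544, 0.2574]
tool_rot: [[0.063, 0.998, -0.003], [0.998, -0.063, 0.001], [0.0, -0.003, -1.0]]
force: [0.8, -0.0, -0.7]
opening: 0.313
grasp_force: 39.3
```

>>> {"method": "apply_moves", "body": {"plan": [{"dp":[-0.0386,-0.0099,0],"roll":0,"gripper":0},{"dp":[-0.0386,-0.0099,0],"roll":0,"gripper":0},{"dp":[-0.0386,-0.0099,0],"roll":0,"gripper":0},{"dp":[-0.0386,-0.0099,0],"roll":0,"gripper":0},{"dp":[-0.0386,-0.0099,0],"roll":0,"gripper":0},{"dp":[-0.031,-0.008,0],"roll":0,"gripper":0},{"dp":[-0.0193,-0.005,0],"roll":0,"gripper":0},{"dp":[-0.015,-0.004,0],"roll":0,"gripper":0}]}}

```text
t: 15.22
position: [0.4686, -0.3084, 0.2571]
tool_rot: [[0.066, 0.998, -0.003], [0.998, -0.066, 0.002], [0.002, -0.003, -1.0]]
force: [1.0, 0.1, -0.8]
opening: 0.312
grasp_force: 39.3
```

>>> {"method": "apply_moves", "body": {"plan": [{"dp":[0,0,0.003],"roll":4,"gripper":0},{"dp":[0,0,0.003],"roll":7,"gripper":0},{"dp":[0,0,0.003],"roll":7,"gripper":0},{"dp":[0,0,0.004],"roll":7,"gripper":0},{"dp":[0,0,0.004],"roll":7,"gripper":0},{"dp":[0,0,0.004],"roll":7,"gripper":0},{"dp":[0,0,0.004],"roll":7,"gripper":0},{"dp":[0,0,0.004],"roll":7,"gripper":0},{"dp":[0,0,0.004],"roll":7,"gripper":0},{"dp":[0,0,0.004],"roll":7,"gripper":0}]}}

```text
t: 16.05
position: [0.4697, -0.306, 0.2201]
tool_rot: [[0.945, 0.326, -0.002], [0.326, -0.945, 0.002], [-0.002, -0.003, -1.0]]
force: [0.4, 0.4, -0.7]
opening: 0.314
grasp_force: 39.4
```

Run:
```python
from h import *
s,T=st()
for c in('scene','top'):
    p=pip(c); print('rel',s['position'])
    for r in manip.landmark_of('fork_a',p)[:5]+manip.landmark_of('foot',p)[:1]: print(c,np.round(r['point'],3),round(r['score'],2))
    for m in manip.masks_of('pipette',p)[:3]:
        vu=np.argwhere(m['mask']); print('mask',round(m['score'],2),len(vu),vu.min(0),vu.max(0))
```

```text
t 16.05 p [ 0.4697 -0.306   0.2201] yaw 19.02 F [ 0.4  0.4 -0.7] M [ 0.03  0.   -0.02] op 0.314 gf 39.365671277046204 q6 0.56
scene [ 0.4765 -0.303   0.213 ] 0.86
scene [0.3941 0.4983 0.0226] 0.79
rel [ 0.46969571 -0.30596944  0.22011407]
scene [ 0.711 -0.228  0.165] 0.78
scene [ 0.531 -0.282  0.164] 0.78
scene [ 0.594 -0.168  0.167] 0.71
scene [ 0.62  -0.256 -0.002] 0.96
mask 0.89 312 [144 189] [178 202]
mask 0.75 450 [230 422] [241 487]
top [0.3901 0.5006 0.0172] 0.69
rel [ 0.46969571 -0.30596944  0.22011407]
top [ 0.591 -0.163  0.164] 0.9
top [ 0.654 -0.348  0.164] 0.88
top [ 0.526 -0.284  0.172] 0.75
top [ 0.712 -0.229  0.164] 0.58
top [ 0.623 -0.256  0.002] 0.79
mask 0.73 322 [267 123] [276 175]
```

>>> {"method": "apply_moves", "body": {"plan": [{"dp":[0,0,0.014],"roll":0,"gripper":0},{"dp":[0,0,0.013],"roll":0,"gripper":0},{"dp":[0.01,0,0],"roll":0,"gripper":0},{"dp":[0.01,0.0003,0],"roll":0,"gripper":0},{"dp":[0.01,0.0003,0],"roll":0,"gripper":0},{"dp":[0.01,0,0],"roll":0,"gripper":0},{"dp":[0.009,0,0],"roll":0,"gripper":0},{"dp":[0.007,0,0],"roll":0,"gripper":0},{"dp":[0.003,0,0],"roll":0,"gripper":0},{"dp":[0,0,0],"roll":0,"gripper":0}]}}

```text
t: 17.38
position: [0.5273, -0.2873, 0.1948]
tool_rot: [[0.943, 0.333, 0.001], [0.333, -0.943, -0.0], [0.0, 0.001, -1.0]]
force: [0.1, 0.1, -0.2]
opening: 0.315
grasp_force: 39.6
```

Run:
```python
from h import *
s,T=st()
for c in('scene','top'):
    p=pip(c)
    for r in manip.landmark_of('fork_a',p)[:5]+manip.landmark_of('hung_c',p)[:3]: print(c,np.round(r['point'],3),round(r['score'],2))
    if c=='scene':
        u0,v0=155,150
        cv2.imwrite('pics/c8.png',cv2.resize(p['image'][v0:v0+100,u0:u0+100,::-1],(595,595),interpolation=cv2.INTER_CUBIC))
```

```text
t 17.38 p [ 0.5273 -0.2873  0.1948] yaw 19.44 F [ 0.1  0.1 -0.2] M [ 0.02  0.06 -0.02] op 0.315 gf 39.61925804615021 q6 0.64
scene [ 0.533  -0.2846  0.185 ] 0.64
scene [0.3921 0.4981 0.0239] 0.61
scene [ 0.709 -0.225  0.166] 0.83
scene [ 0.595 -0.166  0.164] 0.78
scene [ 0.529 -0.283  0.166] 0.77
scene [ 0.649 -0.347  0.168] 0.55
scene [ 0.59  -0.166  0.164] 0.82
scene [ 0.648 -0.343  0.172] 0.71
top [0.3906 0.5034 0.0215] 0.73
top [ 0.712 -0.229  0.162] 0.94
top [ 0.59  -0.163  0.164] 0.88
top [ 0.649 -0.35   0.166] 0.84
top [ 0.528 -0.285  0.169] 0.79
top [ 0.589 -0.168  0.166] 0.67
top [ 0.648 -0.345  0.163] 0.36
```

View pics/c8.png

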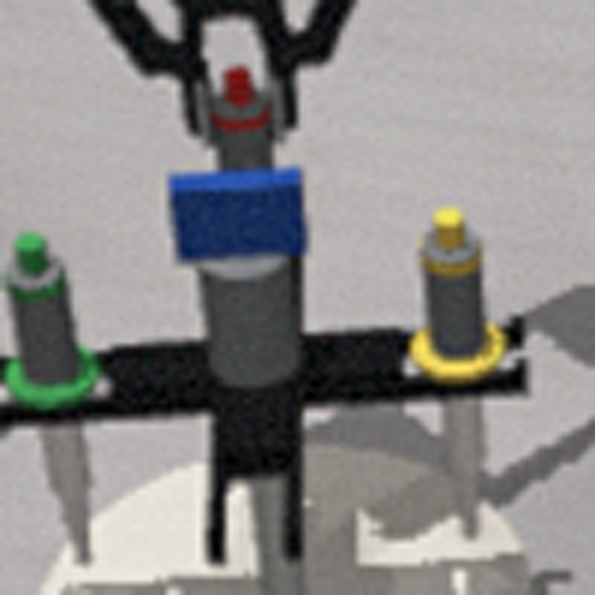

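The picture shows the red pipette held behind the bar (about (194,165)) over the front fork, with green and yellow both seated. Lowering.

>>> {"method": "apply_moves", "body": {"plan": [{"dp":[-0.001,0,0.004],"roll":0,"gripper":0},{"dp":[0,0,0.004],"roll":0,"gripper":0},{"dp":[0,0,0.004],"roll":0,"gripper":0},{"dp":[0,0,0.003],"roll":0,"gripper":0},{"dp":[0,0,0.002],"roll":0,"gripper":0},{"dp":[0,0,0],"roll":0,"gripper":0}]}}

```text
t: 18.28
position: [0.525, -0.2877, 0.1767]
tool_rot: [[0.943, 0.332, -0.001], [0.332, -0.943, 0.001], [-0.001, -0.001, -1.0]]
force: [0.6, -0.3, -0.8]
opening: 0.313
grasp_force: 39.6
```

>>> {"method": "apply_moves", "body": {"plan": [{"dp":[0.001,0,0.002],"roll":0,"gripper":0},{"dp":[0,0,0],"roll":0,"gripper":0}]}}

```text
t: 18.45
position: [0.5264, -0.2875, 0.1754]
tool_rot: [[0.943, 0.332, -0.0], [0.332, -0.943, 0.0], [-0.0, -0.0, -1.0]]
force: [-0.4, 0.1, -0.4]
opening: 0.316
grasp_force: 39.6
```

>>> {"method": "apply_moves", "body": {"plan": [{"dp":[0,0,0.002],"roll":0,"gripper":0},{"dp":[0,0,0],"roll":0,"gripper":0}]}}

```text
t: 18.62
position: [0.5263, -0.2875, 0.1735]
tool_rot: [[0.943, 0.332, -0.0], [0.332, -0.943, 0.0], [-0.0, -0.0, -1.0]]
force: [-0.4, 0.1, -0.6]
opening: 0.311
grasp_force: 39.6
```

Run:
```python
from h import *
st(); pip(); pip(); p=pip(); redaxis(p,(180,215,150,215),0)
```

```text
t 18.62 p [ 0.5263 -0.2875  0.1735] yaw 19.37 F [-0.4  0.1 -0.6] M [-0.02  0.03  0.01] op 0.311 gf 39.61892902851105 q6 0.64
scene [ 6.187e-01 -2.545e-01  4.000e-04] 0.73
scene [0.3938 0.4985 0.023 ] 0.61
scene [ 0.5338 -0.2881  0.014 ] 0.29
scene [0.3923 0.5017 0.0203] 0.7
scene [0.3914 0.5031 0.0235] 0.6
red [195.4 170.4] [14 18  4  6 20]
red [196.  176.1] [12 25  9  3 13]
```

>>> {"method": "apply_moves", "body": {"plan": [{"dp":[0,0,0.001],"roll":0,"gripper":0},{"dp":[0,0,0.001],"roll":0,"gripper":0},{"dp":[0,0,0],"roll":0,"gripper":0}]}}

```text
t: 19.17
position: [0.5263, -0.2876, 0.1717]
tool_rot: [[0.943, 0.332, 0.0], [0.332, -0.943, -0.0], [0.0, 0.0, -1.0]]
force: [0.4, -0.8, -0.5]
opening: 0.315
grasp_force: 39.7
```

>>> {"method": "apply_moves", "body": {"plan": [{"dp":[0,0,0.001],"roll":0,"gripper":0},{"dp":[0,0,0.001],"roll":0,"gripper":0},{"dp":[0,0,0],"roll":0,"gripper":0}]}}

```text
t: 19.42
position: [0.5264, -0.2877, 0.1715]
tool_rot: [[0.943, 0.332, 0.001], [0.332, -0.943, -0.001], [0.001, 0.001, -1.0]]
force: [-1.7, 1.2, 4.8]
opening: 0.314
grasp_force: 40.1
```

Contact at the expected seat height (Fz 4.8 N). Releasing gently.

>>> {"method": "apply_moves", "body": {"plan": [{"dp":[0,0,0],"roll":0,"gripper":0.36},{"dp":[0,0,0],"roll":0,"gripper":0.42},{"dp":[0,0,0],"roll":0,"gripper":0.5},{"dp":[0,0,0],"roll":0,"gripper":0.6},{"dp":[0,0,0],"roll":0,"gripper":0.7},{"dp":[0,0,0],"roll":0,"gripper":0.8}]}}

```text
t: 19.92
position: [0.5262, -0.2875, 0.1694]
tool_rot: [[0.943, 0.332, -0.0], [0.332, -0.943, 0.0], [-0.0, -0.0, -1.0]]
force: [-0.3, 0.2, 0.3]
opening: 0.797
grasp_force: 0.0
```

Run:
```python
from h import *
st(); p=manip.read_camera('scene'); redaxis(p,(180,215,150,215),0)
pr=lambda P:np.round(cv2.projectPoints(np.float32([P]),np.array(p['rvec'],float),np.array(p['tvec'],float),p['K'],None)[0].ravel(),1)
print([(h,pr([.531,-.2855,.165+h])) for h in(.063,.074,.082)])
for r in manip.landmark_of('pipette',p): print(np.round(r['point'],3),r['score'])
```

```text
t 19.92 p [ 0.5262 -0.2875  0.1694] yaw 19.37 F [-0.3  0.2  0.3] M [-0.   -0.05  0.02] op 0.797 gf 0.0 q6 0.64
red [195.1 170.9] [14 18  4  6 17]
red [195.5 176.8] [12 26  8  2  8]
[(0.063, array([196.4, 173.9], dtype=float32)), (0.074, array([196. , 170.8], dtype=float32)), (0.082, array([195.7, 168.4], dtype=float32))]
[0.394 0.501 0.021] 0.7
[ 0.511 -0.502 -0.002] 0.26
```

>>> {"method": "apply_moves", "body": {"plan": [{"dp":[0,0,0],"roll":0,"gripper":1},{"dp":[0,0,0],"roll":0,"gripper":1},{"dp":[0,0,-0.015],"roll":0,"gripper":1},{"dp":[0,0,-0.02],"roll":0,"gripper":1},{"dp":[0,0,-0.03],"roll":0,"gripper":1},{"dp":[0,0,-0.035],"roll":0,"gripper":1},{"dp":[-0.02,0,-0.035],"roll":0,"gripper":1},{"dp":[-0.035,0,-0.02],"roll":0,"gripper":1},{"dp":[-0.04,0,0],"roll":0,"gripper":1},{"dp":[-0.04,0,0],"roll":0,"gripper":1}]}}

```text
t: 20.85
position: [0.3985, -0.3329, 0.3273]
tool_rot: [[0.943, 0.333, 0.003], [0.333, -0.943, -0.004], [0.002, 0.005, -1.0]]
force: [0.1, -0.5, 0.2]
opening: 0.999
grasp_force: 0.0
```

Run:
```python
from h import *
st()
for c in('scene','top'):
    p=manip.read_camera(c); pip(c)
    if c=='scene': redaxis(p,(180,215,150,215),0)
    else: redaxis(p,(330,400,180,250),0)
    for n in('hung_c','fork_a','mark'):
        for r in manip.landmark_of(n,p)[:4]: print(c,n,np.round(r['point'],3),round(r['score'],2))
    pr=lambda P:np.round(cv2.projectPoints(np.float32([P]),np.array(p['rvec'],float),np.array(p['tvec'],float),p['K'],None)[0].ravel(),1)
    print([(h,pr([.531,-.2855,.165+h])) for h in(.003,.074)])
```

```text
t 20.85 p [ 0.3985 -0.3329  0.3273] yaw 19.47 F [ 0.1 -0.5  0.2] M [ 0.06 -0.02  0.  ] op 0.999 gf 0.0 q6 0.43
scene [0.393  0.5001 0.0231] 0.59
red [194.9 170.4] [13 18  4  6 19]
red [195.5 176.6] [12 26  8  2  8]
scene hung_c [ 0.65  -0.344  0.171] 0.66
scene hung_c [ 0.59  -0.164  0.162] 0.65
scene fork_a [ 0.646 -0.345  0.165] 0.94
scene fork_a [ 0.528 -0.284  0.168] 0.71
scene fork_a [ 0.712 -0.222  0.168] 0.64
scene fork_a [ 0.593 -0.168  0.166] 0.61
[(0.003, array([198.3, 190.7], dtype=float32)), (0.074, array([196. , 170.8], dtype=float32))]
top [ 0.5284 -0.2888  0.1693] 0.73
top [0.389  0.5018 0.0185] 0.61
red [367.9 230.3] [33 44 13 11 50]
red [374.4 226.4] [43 45  4  4 13]
top hung_c [ 0.649 -0.344  0.165] 0.52
top hung_c [ 0.586 -0.167  0.167] 0.41
top hung_c [ 0.611 -0.003  0.004] 0.29
top fork_a [ 0.653 -0.345  0.162] 0.96
top fork_a [ 0.528 -0.287  0.171] 0.87
top fork_a [ 0.592 -0.16   0.162] 0.79
top mark [ 0.532 -0.284  0.016] 0.74
top mark [ 0.53  -0.283  0.169] 0.47
[(0.003, array([369. , 229.2], dtype=float32)), (0.074, array([373.3, 226.6], dtype=float32))]
```

```bash
python3 -c "
from cell import manip
print(manip.sign_off())"
```

```text
the job is handed in; nothing more can be done
None
```

I turned the carousel +106°, so an empty fork stands over the blue mark to within about 1° by camera. The red-collared pipette hangs upright and let go in that fork, green and yellow were still seated in the last images, and I handed the job in at about 21 s of the 61 s allowed.

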